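# Hang the slide basket on the staining trough and slide it under the keeper

## Robot

A 6-joint arm with a two-finger parallel gripper is mounted at the origin on the work surface. World frame = base frame: x ahead of the robot, y to its left, z up, the work surface at z = 0. Lengths are in m, angles in rad, forces in N, time in s.
With the tool pointing down it reaches from about 0.425 to 0.95 m from the base axis. Payload 3.5 kg.
Tool frame: the origin (TCP) lies at the very end of the fingers, on their centre line; the grasp point (between the pads) lies 19 mm behind it; z points along the fingers, y is the direction in which the jaws open and shut (so a half turn about z gives the same grasp; the last joint's range is limited). The gripper opens to 85 mm and grips with 20 to 120 N. Pads are 22 mm wide; open, the fingers measure 114 mm over their backs; the gripper's body (76 mm by 85 mm) begins 54 mm behind the grasp point. The pads swing forward as they close: fully open they stand 13 mm farther back than shut.
Start: joints at [1.076, 0.286, 1.577, -0, 1.279, -0.15], TCP at [0.228, 0.635, 0.231] pointing down, gripper open.
Joint ranges: [-2.77, 2.77], [-0.9, 2.22], [0.21, 2.48], [-1.53, 4.67], [0.24, 2.81], [-2.84, 2.84]. Speed limits (rad/s): [2.79, 2.79, 3.14, 3.14, 3.14, 3.14].

## Interface

Orientations are given as a unit quaternion [x, y, z, w].
In Python, from plant import ctrl, imaging gives the robot as it stands.
- The arm moves only by the shell command python3 -m creep 'ROWS' [OPENING] [FORCE]. ROWS is JSON, one flat list of numbers, 4 for each row, row after row: the shift along the tool's x, y, z in units of 25 mm (1.0 is 25 mm), then the turn about the tool's z in units of 5 degrees (1.0 is 5 degrees). A call has 1 to 20 rows; each row is the pose to reach, as a shift and turn from the pose commanded when the call began, along the tool's axes at that moment; what a row does not reach only later rows make up. A row lasts 1/12 s, in which the tool goes at most 41.7 mm and 7.16 degrees, less where a joint would pass 70% of its speed; a pose out of reach is approached as far as the arm can. A call with a gripper value outside its range is refused whole. OPENING is the closure in counts, from 0 (fully open) to 255 (shut), set as the call begins (- or left out, the last holds). The fingers move at their own pace and stop on an object; FORCE is the grip in N (left out, the last holds). Time passes only in rows, so rows that repeat a pose let the fingers close. It gives the time, the measured TCP pose, the force and the opening at its end, in the units of the state.
- ctrl.get_state(): the state, without advancing time (a new reading comes with each control period).
- imaging.read_camera(name): name is "side" or "top"; returns the picture (400x640x3 uint8, red, green, blue); there is no depth.
- imaging.camera_info(name): a dict with "intrinsics" (3x3 intrinsics, pixels), "origin" and "attitude" of the camera in the world. Camera axes: x right, y down, z forward; pixel columns grow to the right and rows downward; lengths in m; the calibration is good to about 2 mm. A picture is of the moment at which its call begins. camera_info takes no time and is no camera call.
- ctrl.sign_off(): hands the job in, once; it reports no verdict.
Trained networks look in the newest picture that a camera, given by its name, has taken for a name from the list of things; names that differ only in an ending like _2 or _b are one class to them, and where a whole thing is asked for, a point or a joint stands for the part that bears it (a point fixed in the world has none). Each returns a list of dicts, best first, with "p" (0 to 1); they miss things now and then, are a little off and sometimes report something else, mostly with a low value. They report only what shows in the picture. A call takes as long as a camera call. They do not tell look-alikes from the thing itself.
- imaging.silhouettes(camera, name): "mask" (400x640 bool, what is visible of it) and "uv" ([column, row] in pixels, amid what is visible of it).
The state is a dict: "time": time; "qpos": joint angles; "dq": joint speeds; "joint_efforts": joint torques, N m; "eef_pos": TCP position; "tcp_rot": TCP orientation; "contact_force": force on the tool from outside, world axes, zero at the start; "wrist_torque": the same for the moment, N m; "opening": opening from 0.0 (shut) to 1.0 (fully open).
Only numpy, scipy, OpenCV 4.12 (cv2) and the standard library are available. Lean on these libraries where they do the work, as an engineer would, in place of code of your own. Each camera call takes 0.05 s, during which the arm holds its last target.

## Task

Take the slide basket from the drip tray and hook its lip over the blue trough's near rim, on the stretch clear of the orange keeper, so that it hangs upright inside the trough with its bridge fully down on the rim. Then slide it along the rim, still fully down, under the keeper until it is home against the keeper's stop, and let go. The trough is brittle porcelain and is not exactly where its warmer says: feel for the rim gently and never press or knock hard on it, and leave everything else on the bench where it is.

Things in the scene. Friction and masses are not known exactly. Their poses are not given: they have to be found in the camera images.
- basket_mid (a point): Aluminium hook-on slide basket, yellow hook and tab, 137 mm high, 0.12-0.21 kg, upright on the tray. Point: on the cage's centre line, 68.5 above the underside; z up, hook on its -x side. From here, mm: cage x -22..22, y -35..35, z -68.5..-23.5; flat back plate 70 wide (y), outer face at x = -25, from the underside up to the hook's bridge.
- basket_tab (a point): Centre of the yellow grip tab on top of the basket's bridge: upright block 10 mm thick (x), 34 wide (y), 50 high; axes as the basket's. It lies at x -22.5, z +43.5 mm from basket_mid. Pinch it across its thickness from above. Its lower end stands on the bridge.
- basket_hook (a point): Roof of the hook's slot, mid-width (x -29, z +14.5 mm from basket_mid); this touches the rim when seated. Bridge above it: 4 mm thick, 90 wide (y). Slot 8 wide, open downward, between the back plate's outer face (4 to +x) and the lip (inner face 4 to -x, 3 thick, 60 wide in y, lower edge 18 below this point). The back plate reaches 65 lower than the lip.
- warmer: White warmer 220 x 240 x 48 mm, fixed, display towards the robot; origin under its centre, x away from the robot, y left, z up. On it an open blue porcelain trough, outside 130 (x) x 200 (y), walls 6, inner floor 55 to 57 and rim 155 over the bench. Trough: centred in y, square to the warmer, but clamped up to 14 mm off centre along x, either way: not measured. It does not give.
- rim_nominal (a point): Fixed to the warmer: middle of the near (-x) rim's top IF the trough were centred; axes as the warmer's. The real wall (6 mm thick, along y) is -14 to +14 mm from here in x, unmeasured: feel for it with the back plate from inside, lip held over the rim, then lower. Height is true. Hook on with the basket's centre at y -50 to +15 mm from here. The basket hangs on the +x side.
- keeper_nominal (a point): Fixed to the warmer: foot of the orange keeper's stop on the near rim (same unmeasured x shift as the trough; y, z true). Stop face looks to -y. The keeper's roof covers the rim from 14 mm before the stop, underside 8 and top 13 mm over the rim, 34 wide (x); the seated 4 mm bridge slides beneath it. Home: bridge end on the stop, basket centre 45 mm to -y of here.
- tray: Grey drip tray, 170 x 190 with a 14 high edge, heavy, on the bench; origin under its centre, floor about 4 above the bench. The basket starts on it.
- reagent: Amber bottle, 56 diameter, 130 high, origin at underside; leave alone.
- beaker: Glass beaker, 76 diameter, 100 high, origin at underside; leave alone.
- jar: Clear jar with blue cap, 60 diameter, 70 high, origin at underside; leave alone.
- pipette: Grey pipette lying on the bench, about 260 long along its x, 22 thick, origin at underside; leave alone.
- float: Cork-coloured tube float, 110 x 70 x 20 with a square hole, origin at underside; leave alone.
- plate: Dark sample plate, 86 x 126 x 16, origin at underside; leave alone.
- tuberack: Green rack with capped tubes, 60 x 160 x 84, origin at underside; leave alone.
There are look-alikes about, which are no part of the job. What is shaped like the part that bears basket_mid but black or red is not meant.

How it is judged:
By the outcome, as a careful person would: the job done as asked, in the order asked, and still so for the second after the job is handed in, with the robot touching nothing.
It also fails if it takes over 54 s, if anything falls off the work surface, if the arm or the gripper's body presses on something with over 40 N, if the wrist force passes 120 N, or if a joint passes its speed limit or range.

## Working session

There is one attempt and no reset: what is moved stays moved. The work goes in short steps, Python scripts to look and compute and a shell command to move; the robot and the scene stay as the last step left them, time stands still between calls to the robot, and variables do not carry over. Pictures are saved under pics/ and viewed, and the job is handed in when it is done.

```bash
ls; mkdir -p pics; python3 - <<'E'
from plant import ctrl, imaging
import cv2
for c in("side","top"):
    im=imaging.read_camera(c); cv2.imwrite(f"pics/{c}0.png",im[:,:,::-1])
    i=imaging.camera_info(c); print(c,i)
print(ctrl.get_state())
E
```

```text
pics
side {'intrinsics': array([[464.99787521,   0.        , 317.35930384],
       [  0.        , 464.99787521, 191.87534447],
       [  0.        ,   0.        ,   1.        ]]), 'origin': array([0.3979681 , 1.10351199, 1.29478232]), 'attitude': array([-0.0471195 ,  0.92802512, -0.36870618,  0.02459452])}
top {'intrinsics': array([[391.47142528,   0.        , 323.08534301],
       [  0.        , 391.47142528, 203.21544659],
       [  0.        ,   0.        ,   1.        ]]), 'origin': array([0.4372361 , 0.02006585, 1.35369265]), 'attitude': array([ 0.71282351, -0.70085771,  0.0240576 , -0.01011648])}
{'time': 0.1, 'qpos': array([ 1.07600969e+00,  2.87112706e-01,  1.57801217e+00,  1.05663315e-05,
        1.27859509e+00, -1.50006243e-01]), 'dq': array([ 0.00040431, -0.00077089, -0.00333424,  0.000819  ,  0.00021025,
       -0.00131725]), 'joint_efforts': array([ 9.63163416e-05, -4.07295406e+01, -2.93699044e+01, -1.59912770e-04,
        3.43296058e-03, -1.00158439e-05]), 'eef_pos': array([0.22783657, 0.6347658 , 0.23007172]), 'tcp_rot': array([ 1.71539013e-01,  9.85176753e-01, -1.00725452e-03, -3.41806849e-04]), 'contact_force': array([ 0.14133839, -0.16819151, -0.30983713]), 'wrist_torque': array([-0.01075662,  0.01452558,  0.02581676]), 'opening': 0.996544309908566}
```

View pics/side0.png

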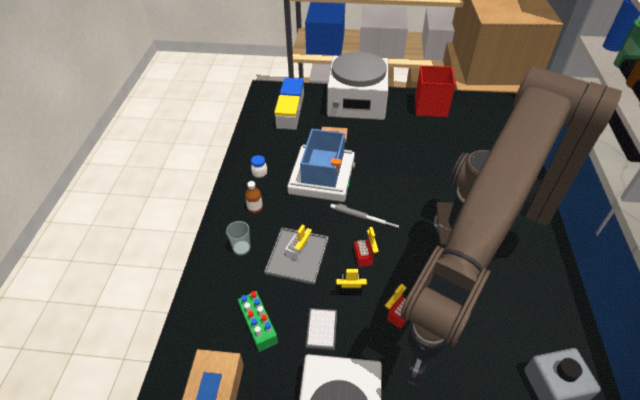

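View pics/top0.png

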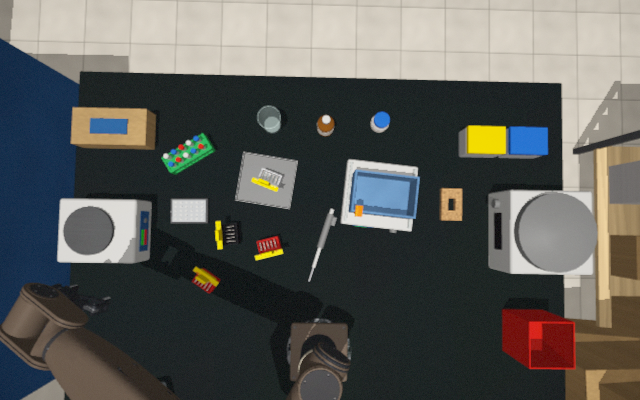

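```bash
cat > h.py <<'E'
import numpy as np, cv2
from scipy.spatial.transform import Rotation as R
from plant import ctrl, imaging
def cam(c):
    i=imaging.camera_info(c); return np.array(i["intrinsics"]),np.array(i["origin"]),R.from_quat(i["attitude"]).as_matrix()
def proj(c,P):
    K,o,A=cam(c); p=(np.atleast_2d(P)-o)@A; p=p@K.T; return p[:,:2]/p[:,2:]
def unproj(c,uv,z):
    K,o,A=cam(c); uv=np.atleast_2d(uv); d=np.c_[uv,np.ones(len(uv))]@np.linalg.inv(K).T@A.T
    return o+d*((z-o[2])/d[:,2])[:,None]
E
python3 - <<'E'
from h import *
import pickle
out={}
for c in("top","side"):
    for n in("basket_mid","warmer"):
        r=imaging.silhouettes(c,n); out[c,n]=r
        for d in r:
            print(c,n,round(d["p"],2),d["uv"],d["mask"].sum())
pickle.dump(out,open("sil.pkl","wb"))
for c,(x0,y0,x1,y1) in {"top":(225,140,435,245),"side":(250,110,370,290)}.items():
    im=cv2.imread(f"pics/{c}0.png")[y0:y1,x0:x1]; s=min(800/im.shape[1],600/im.shape[0])
    cv2.imwrite(f"pics/{c}0z.png",cv2.resize(im,None,fx=s,fy=s,interpolation=cv2.INTER_CUBIC)); print(c,s)
print(unproj("top",[[267,180],[380,190]],0.1))
E
```

```text
top basket_mid 0.96 [268.8, 247.9] 429
top basket_mid 0.89 [228.9, 236.5] 559
top basket_mid 0.87 [203.8, 278.7] 439
top basket_mid 0.79 [270.3, 180.2] 386
top warmer 0.82 [379.8, 199.1] 4646
side basket_mid 0.92 [298.4, 243.8] 500
side basket_mid 0.82 [353.0, 284.0] 565
side basket_mid 0.72 [367.5, 251.1] 596
side basket_mid 0.7 [256.3, 321.8] 1210
side basket_mid 0.67 [395.9, 309.0] 520
side warmer 0.85 [321.2, 166.0] 3662
side warmer 0.57 [239.3, 232.3] 635
top 3.8095238095238093
side 3.3333333333333335
[[ 0.56948684  0.17692633  0.1       ]
 [ 0.54390694 -0.1868252   0.1       ]]
```

View pics/top0z.png

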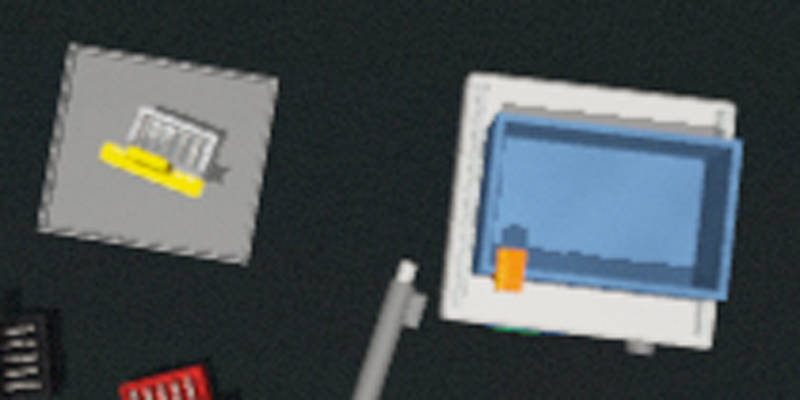

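View pics/side0z.png

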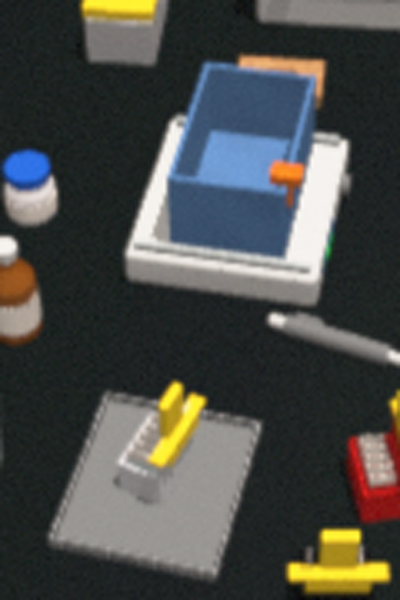

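```bash
cat > fit.py <<'E'
from h import *
from scipy.optimize import minimize
S=8
def box(x0,x1,y0,y1,z0,z1): return np.array([[x,y,z] for x in(x0,x1) for y in(y0,y1) for z in(z0,z1)])
def place(P,x,y,yaw): c,s=np.cos(yaw),np.sin(yaw); return np.c_[x+c*P[:,0]-s*P[:,1],y+s*P[:,0]+c*P[:,1],P[:,2]]
def rend(c,boxes,pose,roi):
    x0,y0,x1,y1=roi; m=np.zeros(((y1-y0)*S,(x1-x0)*S),np.uint8)
    for b in boxes:
        q=(proj(c,place(b,*pose))-[x0,y0]+.5)*S-.5
        h=cv2.convexHull(np.round(q*16).astype(np.int32)); cv2.fillConvexPoly(m,h,1,shift=4)
    return cv2.resize(m.astype(np.float32),(x1-x0,y1-y0),interpolation=cv2.INTER_AREA)
def soft(mask,roi):
    x0,y0,x1,y1=roi; return mask[y0:y1,x0:x1].astype(np.float32)
def fit(boxes,obs,p0,d=(.01,.01,.1)):
    f=lambda p:sum(np.abs(rend(c,boxes,p,r)-m).sum() for c,(m,r) in obs.items())
    best=None
    sim=np.array([p0]+[np.array(p0)+np.eye(3)[i]*d[i] for i in range(3)])
    r=minimize(f,p0,method="Nelder-Mead",options=dict(initial_simplex=sim,xatol=1e-5,fatol=.01))
    r=minimize(f,r.x,method="Nelder-Mead",options=dict(initial_simplex=r.x+(sim-sim[0])*-.3,xatol=1e-5,fatol=.01))
    return r.x,r.fun,sum(m.sum() for m,_ in obs.values())
# basket rel to basket_mid xy, z bench
def basket(z0): 
    m=z0+.0685
    return [box(-.040,-.0225+.0,-.045,.045,m+.0145,m+.0185),box(-.036,-.033,-.03,.03,m-.0035,m+.0145),box(-.0275,-.0175,-.017,.017,m+.0185,m+.0685)]
E
cat > a.py <<'E'
from fit import *
I={c:cv2.imread(f"pics/{c}0.png") for c in("top","side")}
H={c:cv2.cvtColor(I[c],cv2.COLOR_BGR2HSV) for c in I}
blue={c:(H[c][...,0]>98)&(H[c][...,0]<125)&(H[c][...,1]>90)&(H[c][...,2]>50) for c in I}
ora={c:(H[c][...,0]>4)&(H[c][...,0]<18)&(H[c][...,1]>170)&(H[c][...,2]>120) for c in I}
yel={c:(H[c][...,0]>22)&(H[c][...,0]<35)&(H[c][...,1]>120)&(H[c][...,2]>70) for c in I}
R_={"top":(335,150,430,245),"side":(280,105,362,205)}
Rb={"top":(235,150,300,210),"side":(280,215,320,265)}
tb=[box(-.065,.065,-.1,.1,.048,.155)]
wb=[box(-.11,.11,-.12,.12,0,.048)]
for cs in(("top",),("side",),("top","side")):
    o={c:(soft(blue[c],R_[c]),R_[c]) for c in cs}
    for y in(-.1,):
        print("trough",cs,fit(tb,o,[.544,-.187,y]))
for cs in(("top",),("side",),("top","side")):
    o={c:(soft((I[c].min(-1)>100)|blue[c],R_[c]),R_[c]) for c in cs}
    print("warmer+",cs,fit(wb+[tb[0]],o,[.544,-.187,-.1]))
for cs in(("top",),("side",),("top","side")):
    o={c:(soft(yel[c],Rb[c]),Rb[c]) for c in cs}
    print("basket",cs,fit(basket(.004),o,[.58,.177,-.3]))
E
python3 a.py
```

```text
trough ('top',) (array([ 0.52818734, -0.19567461, -0.09690373]), np.float64(198.1875), np.float32(2766.0))
trough ('side',) (array([ 0.5296501 , -0.2057691 , -0.07035991]), np.float64(257.109375), np.float32(1884.0))
trough ('top', 'side') (array([ 0.52911516, -0.19647897, -0.07551823]), np.float64(503.796875), np.float32(4650.0))
warmer+ ('top',) (array([ 0.5322168 , -0.19523826, -0.09762295]), np.float64(204.5625), np.float32(4782.0))
warmer+ ('side',) (array([ 0.53219471, -0.20430992, -0.10251065]), np.float64(828.203125), np.float32(4066.0))
warmer+ ('top', 'side') (array([ 0.53236369, -0.19617433, -0.09826897]), np.float64(1155.625), np.float32(8848.0))
basket ('top',) (array([ 0.58532182,  0.17551915, -0.37178139]), np.float64(34.3125), np.float32(155.0))Traceback (most recent call last):
  File "a.py", line 20, in <module>
    print("basket",cs,fit(basket(.004),o,[.58,.177,-.3]))
                      ~~~^^^^^^^^^^^^^^^^^^^^^^^^^^^^^^^
  File "fit.py", line 18, in fit
    r=minimize(f,p0,method="Nelder-Mead",options=dict(initial_simplex=sim,xatol=1e-5,fatol=.01))
    res = _mi
[... 279 characters left out ...]
obs.items())
               ~~~^^^^^^^^^^^^^^^^^^^^^^^^^^^^^^^^^^^^^^^^^^^^^^^^^^^^^^^^^^^^^^
  File "fit.py", line 15, in <genexpr>
    f=lambda p:sum(np.abs(rend(c,boxes,p,r)-m).sum() for c,(m,r) in obs.items())
                          ~~~~^^^^^^^^^^^^^
  File "fit.py", line 9, in rend
    q=(proj(c,place(b,*pose))-[x0,y0]+.5)*S-.5
       ~~~~^^^^^^^^^^^^^^^^^^
  File "h.py", line 7, in proj
    K,o,A=cam(c); p=(np.atleast_2d(P)-o)@A; p=p@K.T; return p[:,:2]/p[:,2:]
          ~~~^^^
  File "h.py", line 5, in cam
    i=imaging.camera_info(c); return np.array(i["intrinsics"]),np.array(i["origin"]),R.from_quat(i["attitude"]).as_matrix()
ValueError: time passes only in moves, steps and waits
```

```bash
sed -i 's/^def cam(c):/import functools\n@functools.cache\ndef cam(c):/' h.py
sed -i 's/^for cs in(("top",),("side",),("top","side")):/for cs in(("top",),("side",),("top","side")):/' a.py
cat >> a.py <<'E'
def draw(c,im,boxes,pose,roi,name):
    x0,y0,x1,y1=roi; s=min(800/(x1-x0),600/(y1-y0)); z=cv2.resize(im[y0:y1,x0:x1],None,fx=s,fy=s,interpolation=cv2.INTER_NEAREST)
    for b in boxes:
        q=(proj(c,place(b,*pose))-[x0,y0]+.5)*s
        for i in range(8):
            for j in (1,2,4):
                if not i&j: cv2.line(z,tuple(map(int,q[i])),tuple(map(int,q[i|j])),(255,0,255),1)
    return z
rows=[]
for c in("top","side"):
    cv2.imwrite(f"pics/ovT_{c}.png",draw(c,I[c],tb+wb,(.529,-.196,-.0975),R_[c],0))
    o={c:(soft(yel[c],Rb[c]),Rb[c])}
    p=fit(basket(.004),o,[.585,.177,-.35])[0]; print(p)
    cv2.imwrite(f"pics/ovB_{c}.png",draw(c,I[c],basket(.004),p,Rb[c],0))
E
python3 a.py; python3 -c "
import cv2,numpy as np
for n in 'TB':
    a=[cv2.imread(f'pics/ov{n}_{c}.png') for c in('top','side')]
    a=[cv2.resize(x,(400,int(x.shape[0]*400/x.shape[1]))) for x in a]; h=max(x.shape[0] for x in a)
    cv2.imwrite(f'pics/ov{n}.png',np.hstack([np.pad(x,((0,h-x.shape[0]),(0,0),(0,0))) for x in a]))"
```

```text
trough ('top',) (array([ 0.52818734, -0.19567461, -0.09690373]), np.float64(198.1875), np.float32(2766.0))
trough ('side',) (array([ 0.5296501 , -0.2057691 , -0.07035991]), np.float64(257.109375), np.float32(1884.0))
trough ('top', 'side') (array([ 0.52911516, -0.19647897, -0.07551823]), np.float64(503.796875), np.float32(4650.0))
warmer+ ('top',) (array([ 0.5322168 , -0.19523826, -0.09762295]), np.float64(204.5625), np.float32(4782.0))
warmer+ ('side',) (array([ 0.53219471, -0.20430992, -0.10251065]), np.float64(828.203125), np.float32(4066.0))
warmer+ ('top', 'side') (array([ 0.53236369, -0.19617433, -0.09826897]), np.float64(1155.625), np.float32(8848.0))
basket ('top',) (array([ 0.58532182,  0.17551915, -0.37178139]), np.float64(34.3125), np.float32(155.0))
basket ('side',) (array([ 0.58367169,  0.17308968, -0.3354644 ]), np.float64(32.0), np.float32(238.0))
basket ('top', 'side') (array([ 0.58405202,  0.17367792, -0.3638821 ]), np.float64(74.5), np.float32(393.0))
[ 0.58502466  0.17467428 -0.37532976]
[ 0.58373775  0.1729134  -0.3413482 ]
```

View pics/ovT.png

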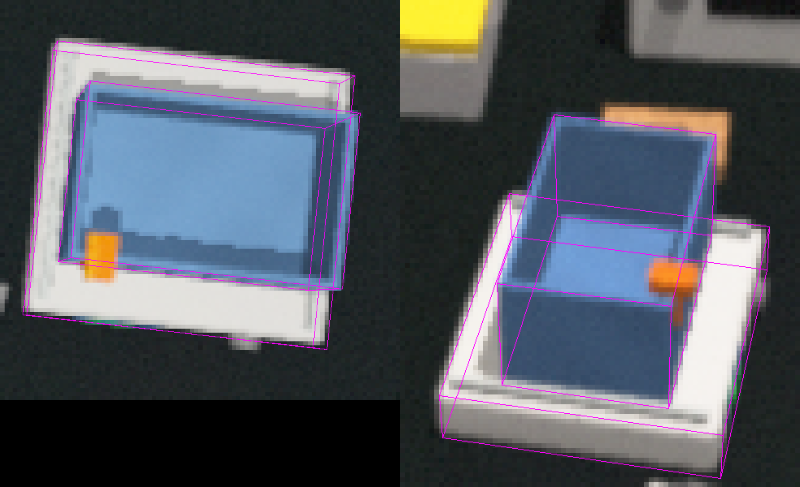

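View pics/ovB.png

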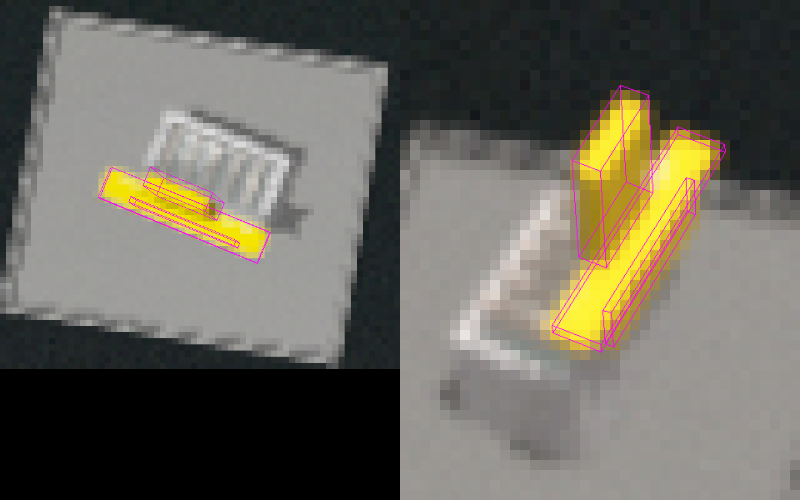

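```bash
cat >> h.py <<'E'
def wrap(a): return (a+180)%360-180
def goal(pos,yawdeg,cmd=None):
    """units of tool axes shift/turn. yawdeg: world angle of the tool y axis (mod 180 nearest given exactly)"""
    s=ctrl.get_state(); M=R.from_quat(s["tcp_rot"]).as_matrix(); p=s["eef_pos"] if cmd is None else cmd
    d=M.T@(np.array(pos)-p)/.025; y=np.degrees(np.arctan2(M[1,1],M[0,1]))
    t=-wrap(yawdeg-y)/5
    print("t",round(s["time"],2),"rows",np.round(d,2),round(t,2),"yaw now",round(y,2),"tool z",M[:,2].round(3))
E
cat > b.py <<'E'
from fit import *
I={c:cv2.imread(f"pics/{c}0.png") for c in("top","side")}
H={c:cv2.cvtColor(I[c],cv2.COLOR_BGR2HSV) for c in I}
ora={c:(H[c][...,0]>4)&(H[c][...,0]<20)&(H[c][...,1]>170)&(H[c][...,2]>120) for c in I}
Rk={"top":(345,195,375,225),"side":(325,155,350,185)}
yaw=-.0975; cx,cy=.5285,-.196; 
from scipy.optimize import minimize
for cs in(("top",),("side",),("top","side")):
    def f(p):
        x,y0,L=p
        return sum(np.abs(rend(c,[box(x-.017,x+.017,y0,y0+L,.163,.168)],(cx,cy,yaw),Rk[c])-soft(ora[c],Rk[c])).sum() for c in cs)
    b=min((minimize(f,[-.062+i,.04+j,.02],method="Nelder-Mead",options=dict(initial_simplex=np.array([[-.062+i,.04+j,.02],[-.055+i,.04+j,.02],[-.062+i,.05+j,.02],[-.062+i,.04+j,.028]]))) for i in(0,) for j in(0,.02,.035)),key=lambda r:r.fun)
    print(cs,b.x,b.fun,[int(soft(ora[c],Rk[c]).sum()) for c in cs])
goal([.563,.1815,.225],-20.8)
E
python3 b.py
```

```text
('top',) [-0.06084662  0.0829808  -0.01223996] 17.765625 [51]
('side',) [-0.06307974  0.0710298   0.0214107 ] 14.390625 [47]
('top', 'side') [-0.06245403  0.08341439 -0.01266618] 41.453125 [51, 47]
t 0.3 rows [-18.74 -12.55   0.24] 18.21 yaw now 70.24 tool z [-0.    -0.001 -1.   ]
```

```bash
python3 -m creep '[-18.7,-12.5,0.2,18.2,-18.7,-12.5,0.2,18.2,-18.7,-12.5,0.2,18.2,-18.7,-12.5,0.2,18.2,-18.7,-12.5,0.2,18.2,-18.7,-12.5,0.2,18.2,-18.7,-12.5,0.2,18.2,-18.7,-12.5,0.2,18.2,-18.7,-12.5,0.2,18.2,-18.7,-12.5,0.2,18.2,-18.7,-12.5,0.2,18.2,-18.7,-12.5,0.2,18.2,-18.7,-12.5,0.2,18.2,-18.7,-12.5,0.2,18.2,-18.7,-12.5,0.2,18.2,-18.7,-12.5,0.2,18.2,-18.7,-12.5,0.2,18.2,-18.7,-12.5,0.2,18.2]' 0 60
python3 - <<'E'
from h import *
goal([.563,.1815,.1],-20.8)
for c in("side","top"): cv2.imwrite(f"pics/{c}1.png",imaging.read_camera(c)[:,:,::-1])
a=cv2.imread("pics/side1.png")[190:290,240:360]; b=cv2.imread("pics/top1.png")[130:230,210:330]
cv2.imwrite("pics/c1.png",cv2.resize(np.hstack([a,b]),None,fx=3.3,fy=3.3,interpolation=cv2.INTER_CUBIC))
E
```

```text
time: 1.8
eef_pos: [0.5617, 0.1843, 0.2263]
tcp_rot: [0.822, 0.569, -0.0, -0.0]
contact_force: [0.5, 0.5, -0.3]
opening: 1.0
t 1.8 rows [-0.09  0.09  5.05] 0.03 yaw now -20.66 tool z [-0.  0. -1.]
```

View pics/c1.png

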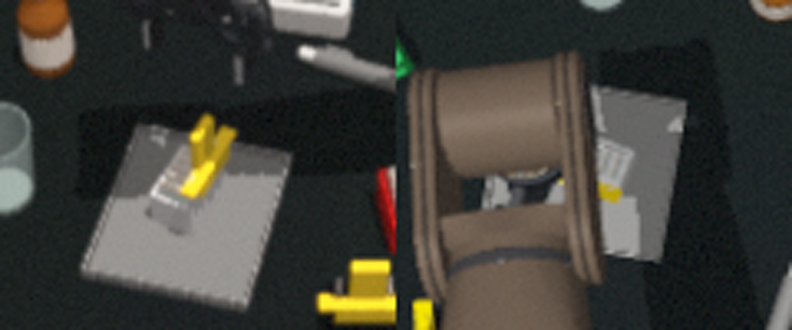

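```bash
python3 - <<'E'
from h import *
s=ctrl.get_state(); p=s["eef_pos"]; M=R.from_quat(s["tcp_rot"]).as_matrix()
for w in(.0425,.05): print(proj("side",[p+M@[0,y,-.013] for y in(-w,w)]))
E
```

```text
[[311.9158452  212.48955683]
 [287.16369416 203.20093622]]
[[314.14569402 213.32634147]
 [285.02449946 202.39817093]]
```

```bash
python3 -m creep '[-0.09,0.09,1.5,0,-0.09,0.09,3,0,-0.09,0.09,4.2,0,-0.09,0.09,4.8,0,-0.09,0.09,5.08,0,-0.09,0.09,5.08,0,-0.09,0.09,5.08,0]' 0 60
python3 -m creep '[0,0,0,0,0,0,0,0,0,0,0,0,0,0,0,0,0,0,0,0,0,0,0,0,0,0,0,0,0,0,0,0]' 255 60
python3 - <<'E'
from h import *
s=ctrl.get_state(); print(s["opening"],s["eef_pos"],s["contact_force"])
for c in("side","top"): cv2.imwrite(f"pics/{c}2.png",imaging.read_camera(c)[:,:,::-1])
a=cv2.imread("pics/side2.png")[190:290,240:360]; b=cv2.imread("pics/top2.png")[130:230,210:330]
cv2.imwrite("pics/c2.png",cv2.resize(np.hstack([a,b]),None,fx=3.3,fy=3.3,interpolation=cv2.INTER_CUBIC))
E
```

```text
time: 2.48
eef_pos: [0.5642, 0.1809, 0.1003]
tcp_rot: [0.823, 0.569, 0.001, 0.0]
contact_force: [1.3, 0.6, -0.4]
opening: 1.003
time: 3.15
eef_pos: [0.5635, 0.1802, 0.0991]
tcp_rot: [0.823, 0.568, -0.0, -0.0]
contact_force: [-0.3, -0.2, -0.0]
opening: 0.109
0.10871159129187948 [0.56352201 0.18019069 0.09908386] [-0.33137584 -0.23008278 -0.02994858]
```

View pics/c2.png

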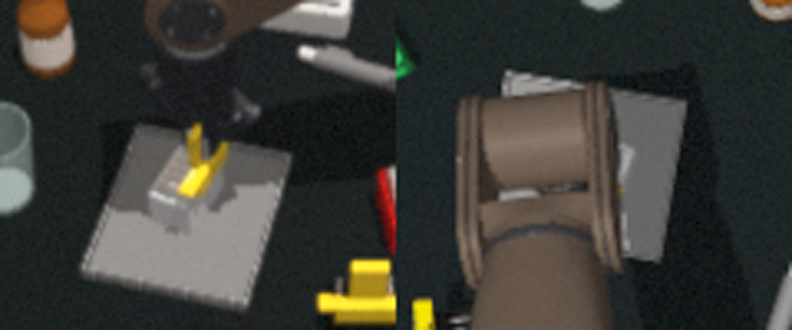

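```bash
python3 -m creep '[0,0,0,0,0,0,-0.3,0,0,0,-0.8,0,0,0,-1.6,0,0,0,-2.4,0,0,0,-3.2,0,0,0,-4,0,0,0,-4.8,0,0,0,-5.2,0,0,0,-5.2,0,0,0,-5.2,0,0,0,-5.2,0]'
python3 - <<'E'
from h import *
s=ctrl.get_state(); print(s["opening"],s["eef_pos"],s["contact_force"],s["wrist_torque"])
for c in("side","top"): cv2.imwrite(f"pics/{c}3.png",imaging.read_camera(c)[:,:,::-1])
a=cv2.imread("pics/side3.png")[170:270,240:360]; b=cv2.imread("pics/top3.png")[130:230,210:330]
cv2.imwrite("pics/c3.png",cv2.resize(np.hstack([a,b]),None,fx=3.3,fy=3.3,interpolation=cv2.INTER_CUBIC))
E
```

```text
time: 4.25
eef_pos: [0.563, 0.1801, 0.2279]
tcp_rot: [0.823, 0.568, -0.001, -0.001]
contact_force: [-0.4, 1.0, -2.8]
opening: 0.11
0.10995287663138886 [0.56295865 0.18014137 0.22787916] [-0.38261671  1.025594   -2.75010039] [-0.00739519  0.0546568   0.01578769]
```

View pics/c3.png

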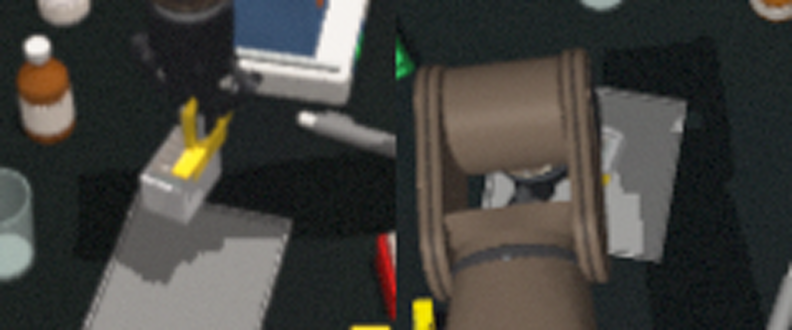

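```bash
cat > t.py <<'E'
from h import *
YAW=-.0975; C=np.array([.5285,-.196])
def W(lx,ly,z): c,s=np.cos(YAW),np.sin(YAW); return [C[0]+c*lx-s*ly,C[1]+s*lx+c*ly,z]
def L(p): c,s=np.cos(YAW),np.sin(YAW); d=np.array(p[:2])-C; return np.array([c*d[0]+s*d[1],-s*d[0]+c*d[1],p[2]])*1000
def st():
    s=ctrl.get_state(); f=s["contact_force"]; c,n=np.cos(YAW),np.sin(YAW)
    print("t",round(s["time"],2),"loc mm",L(s["eef_pos"]).round(2),"F loc",np.round([c*f[0]+n*f[1],-n*f[0]+c*f[1],f[2]],1),"T",s["wrist_torque"].round(2),"op",round(s["opening"],3))
E
python3 - <<'E'
from t import *
goal(W(-.0485,-.005,.30),-5.6)
E
```

```text
t 4.35 rows [-15.26   2.22  -2.89] -3.03 yaw now -20.76 tool z [-0.003 -0.    -1.   ]
```

```bash
python3 -m creep '[0,0,-1,0,-0.5,0,-2,0,-1.5,0.2,-2.9,-0.3,-2.7,0.4,-2.9,-0.6,-4,0.6,-2.9,-0.9,-5.3,0.8,-2.9,-1.2,-6.6,1,-2.9,-1.5,-7.9,1.2,-2.9,-1.8,-9.2,1.4,-2.9,-2.1,-10.5,1.6,-2.9,-2.4,-11.8,1.8,-2.9,-2.7,-13.1,2,-2.9,-3.03,-14.2,2.1,-2.9,-3.03,-14.9,2.2,-2.9,-3.03,-15.26,2.22,-2.9,-3.03,-15.26,2.22,-2.9,-3.03,-15.26,2.22,-2.9,-3.03,-15.26,2.22,-2.9,-3.03]'
python3 - <<'E'
from t import *
st(); goal(W(-.0485,-.005,.190),-5.6)
for c in("side","top"): cv2.imwrite(f"pics/{c}4.png",imaging.read_camera(c)[:,:,::-1])
a=cv2.imread("pics/side4.png")[80:200,260:380]; b=cv2.imread("pics/top4.png")[140:260,320:440]
cv2.imwrite("pics/c4.png",cv2.resize(np.hstack([a,b]),None,fx=3.3,fy=3.3,interpolation=cv2.INTER_CUBIC))
E
```

```text
time: 5.85
eef_pos: [0.4806, -0.1951, 0.3014]
tcp_rot: [0.741, 0.672, 0.0, -0.001]
contact_force: [-0.3, 0.5, -2.5]
opening: 0.109
t 5.85 loc mm [-47.74  -3.75 301.37] F loc [-0.4  0.5 -2.5] T [-0.   -0.01 -0.  ] op 0.109
t 5.85 rows [-0.05 -0.03  4.45] 0.01 yaw now -5.55 tool z [-0.001  0.001 -1.   ]
```

View pics/c4.png

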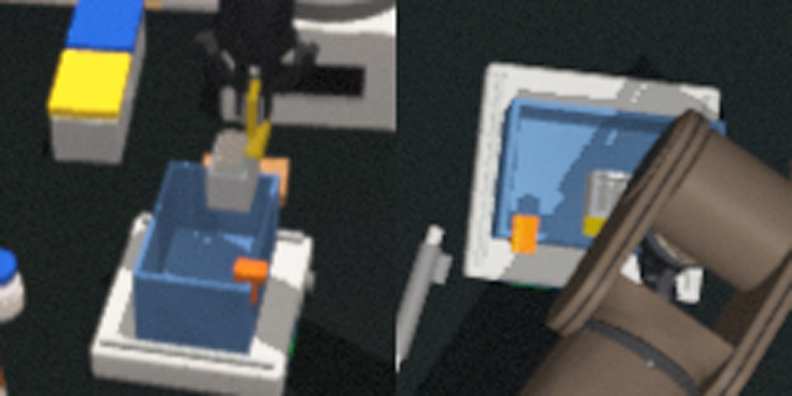

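```bash
python3 - <<'E'
from fit import *
from t import L,C,YAW
im=cv2.imread("pics/side4.png"); H=cv2.cvtColor(im,cv2.COLOR_BGR2HSV)
y=(H[...,0]>22)&(H[...,0]<35)&(H[...,1]>120)&(H[...,2]>60); r=(322,95,350,135)
z=.3014-.0121-.0145-.0685
p=fit(basket(z),{"side":(soft(y,r),r)},[.502,-.196,-.0975],(.005,.005,.05)); print(p)
x,yy,a=p[0]; print(L([x-.0225*np.cos(a),yy-.0225*np.sin(a),0]))
e=[.4806+.0225*np.cos(YAW),-.1951+.0225*np.sin(YAW),YAW]
print("expected",e,np.abs(rend("side",basket(z),e,r)-soft(y,r)).sum())
E
```

```text
(array([ 0.50401663, -0.19156503,  0.03775543]), np.float64(46.921875), np.float32(110.0))
[-47.09332005  -1.00342041   0.        ]
expected [np.float64(0.5029931393813984), np.float64(-0.1972902759290243), -0.0975] 59.109375
```

```bash
python3 -m creep '[-0.05,-0.03,0.5,0,-0.05,-0.03,1,0,-0.05,-0.03,1.5,0,-0.05,-0.03,2,0,-0.05,-0.03,2.4,0,-0.05,-0.03,2.7,0,-0.05,-0.03,2.7,0,-0.05,-0.03,2.7,0]'
python3 -c "from t import *; st()"
```

```text
time: 6.62
eef_pos: [0.4794, -0.1973, 0.2337]
tcp_rot: [0.741, 0.672, -0.0, -0.001]
contact_force: [-0.5, 0.6, -1.8]
opening: 0.112
t 6.62 loc mm [-48.71  -6.04 233.69] F loc [-0.5  0.6 -1.8] T [ 0.05  0.05 -0.03] op 0.112
```

```bash
python3 -m creep '[0,0,0.3,0,0,0,0.6,0,0,0,0.9,0,0,0,1.2,0,0,0,1.5,0,0,0,1.7,0,0,0,1.7,0,0,0,1.7,0,0,0,1.7,0]'
python3 - <<'E'
from t import *
st(); goal(W(-.0535,-.005,.191),-5.6)
for c in("side","top"): cv2.imwrite(f"pics/{c}5.png",imaging.read_camera(c)[:,:,::-1])
a=cv2.imread("pics/side5.png")[80:200,260:380]; b=cv2.imread("pics/top5.png")[140:260,320:440]
cv2.imwrite("pics/c5.png",cv2.resize(np.hstack([a,b]),None,fx=3.3,fy=3.3,interpolation=cv2.INTER_CUBIC))
E
```

```text
time: 7.37
eef_pos: [0.4799, -0.1975, 0.1922]
tcp_rot: [0.741, 0.672, 0.0, 0.0]
contact_force: [-0.1, -0.8, -1.7]
opening: 0.112
t 7.37 loc mm [-48.25  -6.22 192.17] F loc [-0.1 -0.8 -1.7] T [-0.01  0.01  0.01] op 0.112
t 7.37 rows [ 0.05 -0.21  0.05] -0.0 yaw now -5.6 tool z [ 0.001 -0.    -1.   ]
```

View pics/c5.png

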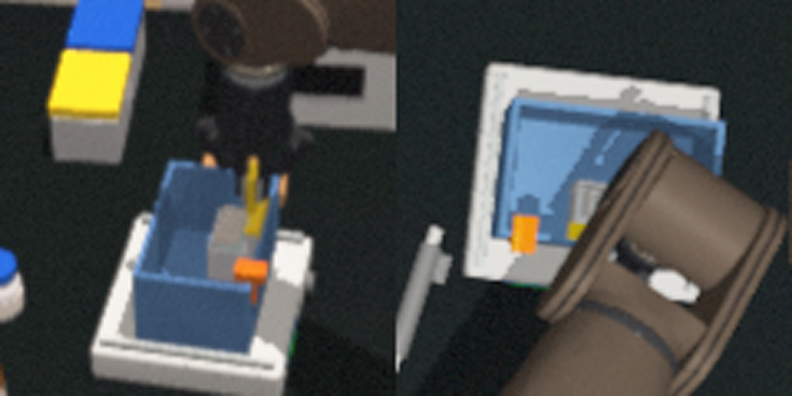

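```bash
python3 -m creep '[0,-0.03,0,0,0,-0.06,0,0,0,-0.09,0,0,0,-0.12,0,0,0,-0.14,0,0,0,-0.16,0,0,0,-0.16,0,0]'
python3 -c "from t import *; st()"
python3 -m creep '[0,-0.02,0,0,0,-0.04,0,0,0,-0.06,0,0,0,-0.06,0,0]'
python3 -c "from t import *; st()"
```

```text
time: 8.05
eef_pos: [0.4755, -0.1969, 0.1918]
tcp_rot: [0.741, 0.672, -0.0, -0.0]
contact_force: [0.0, -0.2, -2.2]
opening: 0.108
t 8.05 loc mm [-52.62  -6.09 191.83] F loc [ 0.1 -0.2 -2.2] T [ 0.02  0.05 -0.01] op 0.108
time: 8.38
eef_pos: [0.474, -0.1968, 0.1918]
tcp_rot: [0.741, 0.672, -0.0, -0.0]
contact_force: [0.2, -0.2, -2.1]
opening: 0.109
t 8.38 loc mm [-54.13  -6.1  191.8 ] F loc [ 0.2 -0.2 -2.1] T [0.06 0.01 0.02] op 0.109
```

```bash
for i in 1 2; do
python3 -m creep '[0,-0.02,0,0,0,-0.02,0,0,0,-0.02,0,0]' >/dev/null; python3 -c "from t import *; st()"; done
```

```text
t 8.63 loc mm [-54.52  -6.1  191.85] F loc [-0.4 -0.2 -2.5] T [-0.03  0.03 -0.  ] op 0.107
t 8.88 loc mm [-55.03  -6.08 191.83] F loc [-0.2 -0.1 -3.1] T [-0.02 -0.01  0.02] op 0.113
```

```bash
python3 -m creep '[0,-0.02,0,0,0,-0.02,0,0,0,-0.02,0,0]' >/dev/null; python3 -c "from t import *; st()"
```

```text
t 9.13 loc mm [-55.54  -6.07 191.81] F loc [ 0.3  0.3 -1.7] T [0.   0.05 0.  ] op 0.106
```

```bash
python3 -m creep '[0,-0.02,0,0,0,-0.02,0,0,0,-0.02,0,0]' >/dev/null; python3 -c "from t import *; st()"
```

```text
t 9.38 loc mm [-55.77  -6.12 191.92] F loc [ 1.9  0.5 -2.6] T [ 0.02 -0.29  0.07] op 0.11
```

```bash
python3 -m creep '[0,0.05,0,0,0,0.05,0,0,0,0.05,0,0]' >/dev/null; python3 -c "from t import *; st()"
python3 -m creep '[0,0,0.04,0,0,0,0.08,0,0,0,0.12,0,0,0,0.16,0,0,0,0.2,0,0,0,0.2,0]' >/dev/null; python3 -c "from t import *; st()"
```

```text
t 9.63 loc mm [-54.87  -6.09 191.8 ] F loc [-1.3 -0.4 -1.2] T [ 0.    0.04 -0.01] op 0.107
t 10.13 loc mm [-54.97  -5.98 186.46] F loc [-0.5  0.6 -2.2] T [ 0.02 -0.01  0.01] op 0.108
```

```bash
python3 -m creep '[0,0,0.02,0,0,0,0.04,0,0,0,0.06,0,0,0,0.06,0]' >/dev/null; python3 -c "from t import *; st()"
```

```text
t 10.47 loc mm [-54.82  -6.06 185.24] F loc [-0.3 -0.2 -1.6] T [-0.01  0.03 -0.05] op 0.108
```

```bash
python3 -m creep '[0,0,0.02,0,0,0,0.04,0,0,0,0.06,0,0,0,0.06,0]' >/dev/null; python3 -c "from t import *; st()"
```

```text
t 10.8 loc mm [-54.86  -6.05 183.68] F loc [ 0.3 -1.2 -2.1] T [ 0.    0.01 -0.01] op 0.109
```

```bash
python3 -m creep '[0,0,0.02,0,0,0,0.04,0,0,0,0.06,0,0,0,0.06,0]' >/dev/null; python3 -c "from t import *; st()"
```

```text
t 11.13 loc mm [-54.87  -6.05 182.14] F loc [-0.  -0.5 -1.6] T [-0.04  0.05  0.02] op 0.107
```

```bash
python3 -m creep '[0,0,0.02,0,0,0,0.04,0,0,0,0.06,0,0,0,0.06,0]' >/dev/null; python3 -c "from t import *; st()"
```

```text
t 11.47 loc mm [-54.85  -6.05 180.68] F loc [-0.6 -0.7 -2.6] T [-0.02 -0.   -0.02] op 0.11
```

```bash
python3 -m creep '[0,0,0.02,0,0,0,0.04,0,0,0,0.06,0,0,0,0.06,0]' >/dev/null; python3 -c "from t import *; st()"
```

```text
t 11.8 loc mm [-54.84  -6.04 179.17] F loc [ 0.1  0.5 -2. ] T [-0.01  0.05 -0.04] op 0.11
```

```bash
python3 -m creep '[0,0,0.05,0,0,0,0.1,0,0,0,0.15,0,0,0,0.2,0,0,0,0.25,0,0,0,0.3,0,0,0,0.32,0,0,0,0.32,0]' >/dev/null; python3 -c "from t import *; st()"
```

```text
t 12.47 loc mm [-54.89  -6.02 171.09] F loc [ 0.3  0.4 -1.9] T [ 0.03 -0.02 -0.05] op 0.11
```

```bash
python3 -m creep '[0,0,0.02,0,0,0,0.04,0,0,0,0.06,0,0,0,0.06,0]' >/dev/null; python3 -c "from t import *; st()"
```

```text
t 12.8 loc mm [-54.82  -6.07 169.75] F loc [-0.7 -0.5 -1.4] T [-0.02  0.02 -0.02] op 0.106
```

```bash
python3 -m creep '[0,0,0.02,0,0,0,0.02,0,0,0,0.02,0]' >/dev/null; python3 -c "from t import *; st()"
```

```text
t 13.05 loc mm [-54.78  -6.08 169.32] F loc [ 0.7 -0.2 -2.4] T [-0.05  0.01 -0.02] op 0.112
```

```bash
python3 -m creep '[0,0,0.02,0,0,0,0.02,0,0,0,0.02,0]' >/dev/null; python3 -c "from t import *; st()"
```

```text
t 13.3 loc mm [-54.81  -6.06 168.77] F loc [-0.2  0.5 -1.2] T [-0.   -0.    0.02] op 0.107
```

```bash
python3 -m creep '[0,0,0.02,0,0,0,0.02,0,0,0,0.02,0]' >/dev/null; python3 -c "from t import *; st()"
```

```text
t 13.55 loc mm [-54.79  -6.05 168.28] F loc [-0.3  0.3 -1.6] T [-0.02  0.06  0.02] op 0.11
```

```bash
python3 -m creep '[0,0,0.02,0,0,0,0.02,0,0,0,0.02,0]' >/dev/null; python3 -c "from t import *; st()"
```

```text
t 13.8 loc mm [-54.79  -6.09 167.79] F loc [-0.1  0.1 -1.3] T [-0.07  0.02 -0.01] op 0.111
```

```bash
python3 -m creep '[0,0,0.02,0,0,0,0.02,0,0,0,0.02,0]' >/dev/null; python3 -c "from t import *; st()"
```

```text
t 14.05 loc mm [-54.82  -6.06 167.25] F loc [ 0.5 -0.1 -1.7] T [ 0.07  0.03 -0.01] op 0.11
```

```bash
python3 -m creep '[0,0,0.02,0,0,0,0.02,0,0,0,0.02,0]' >/dev/null; python3 -c "from t import *; st()"
```

```text
t 14.3 loc mm [-54.78  -6.09 166.8 ] F loc [ 0.7  0.  -2.2] T [-0.01  0.07  0.01] op 0.107
```

```bash
python3 -m creep '[0,0,0.02,0,0,0,0.02,0,0,0,0.02,0]' >/dev/null; python3 -c "from t import *; st()"
```

```text
t 14.55 loc mm [-54.71  -6.11 166.79] F loc [-2.7  0.9  1.7] T [ 0.16  0.27 -0.01] op 0.106
```

```bash
python3 -m creep '[0,-0.015,0,0,0,-0.015,0,0,0,-0.015,0,0]' >/dev/null; python3 -c "from t import *; st()"
python3 - <<'E'
from t import *
for c in("side","top"): cv2.imwrite(f"pics/{c}6.png",imaging.read_camera(c)[:,:,::-1])
a=cv2.imread("pics/side6.png")[80:200,260:380]; b=cv2.imread("pics/top6.png")[140:260,320:440]
cv2.imwrite("pics/c6.png",cv2.resize(np.hstack([a,b]),None,fx=3.3,fy=3.3,interpolation=cv2.INTER_CUBIC))
E
```

```text
t 14.8 loc mm [-54.75  -6.12 166.79] F loc [0.  1.4 1.5] T [ 0.16  0.06 -0.02] op 0.109
```

View pics/c6.png

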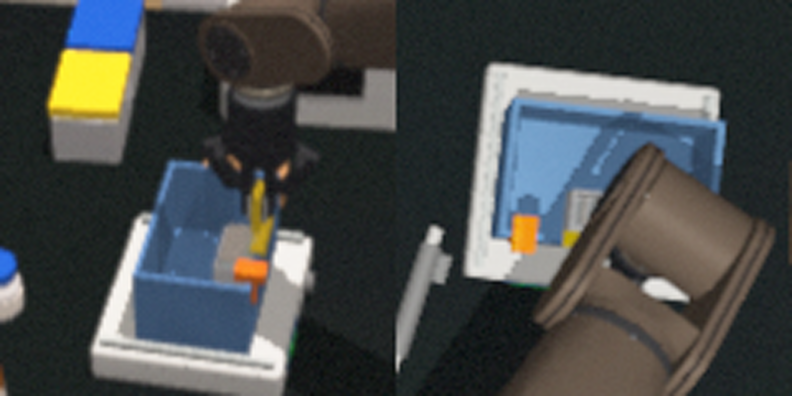

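```bash
python3 -m creep '[0,0,0.012,0,0,0,0.012,0,0,0,0.012,0]' >/dev/null; python3 -c "from t import *; st()"
```

```text
t 15.15 loc mm [-54.74  -6.13 166.8 ] F loc [-0.7  1.3  6.5] T [0.34 0.13 0.04] op 0.11
```

```bash
python3 -m creep '[0,0,-0.025,0,0,0,-0.025,0]' >/dev/null; python3 -c "from t import *; st()"
python3 -m creep '[0,0,0,0,0,0,0,0,0,0,0,0,0,0,0,0,0,0,0,0]' 200 30 >/dev/null; python3 -c "from t import *; st()"
python3 -m creep '[0,0,0,0,0,0,0,0,0,0,0,0,0,0,0,0,0,0,0,0]' 255 30 >/dev/null; python3 -c "from t import *; st()"
```

```text
t 15.32 loc mm [-54.78  -6.14 166.82] F loc [1.1 1.6 3. ] T [ 0.24 -0.1  -0.03] op 0.116
t 15.73 loc mm [-55.37  -6.1  166.29] F loc [-0.6 -0.9  0.2] T [0.02 0.03 0.  ] op 0.219
t 16.15 loc mm [-55.23  -6.11 166.51] F loc [ 0.2 -1.7 -1.2] T [-0.05  0.06  0.02] op 0.115
```

```bash
python3 -m creep '[0,0,0.015,0,0,0,0.015,0,0,0,0.015,0]' - 60 >/dev/null; python3 -c "from t import *; st()"
```

```text
t 16.4 loc mm [-55.16  -6.14 166.55] F loc [ 0.2 -0.7  1.6] T [-0.01  0.16 -0.02] op 0.11
```

```bash
python3 -m creep '[0.04,0,0,0,0.08,0,0,0,0.14,0,0,0,0.2,0,0,0,0.2,0,0,0]' >/dev/null; python3 -c "from t import *; st()"
```

```text
t 16.82 loc mm [-54.85  -1.03 166.57] F loc [ 1.2 -1.2  1.2] T [-0.19  0.03 -0.03] op 0.109
```

```bash
python3 -m creep '[0.06,0,0,0,0.12,0,0,0,0.18,0,0,0,0.24,0,0,0,0.3,0,0,0,0.36,0,0,0,0.4,0,0,0,0.4,0,0,0]' >/dev/null; python3 -c "from t import *; st()"
```

```text
t 17.48 loc mm [-54.96   9.04 166.57] F loc [ 0.4 -2.3  4. ] T [-0.32  0.07  0.02] op 0.108
```

```bash
python3 -m creep '[0.06,0,-0.008,0,0.12,0,-0.008,0,0.18,0,-0.008,0,0.24,0,-0.008,0,0.3,0,-0.008,0,0.36,0,-0.008,0,0.4,0,-0.008,0,0.4,0,-0.008,0]' >/dev/null; python3 -c "from t import *; st()"
```

```text
t 18.15 loc mm [-55.09  19.19 166.56] F loc [-0.3 -2.1  2.5] T [-0.32  0.06 -0.01] op 0.109
```

```bash
python3 -m creep '[0.06,0,0,0,0.12,0,0,0,0.18,0,0,0,0.24,0,0,0,0.28,0,0,0,0.28,0,0,0]' >/dev/null; python3 -c "from t import *; st()"
```

```text
t 18.65 loc mm [-55.11  26.2  166.53] F loc [ 0.3 -3.2  2.3] T [-0.37  0.12 -0.05] op 0.111
```

```bash
python3 -m creep '[0.04,0,0,0,0.08,0,0,0,0.12,0,0,0,0.12,0,0,0]' >/dev/null; python3 -c "from t import *; st()"
```

```text
t 18.98 loc mm [-55.1   29.07 166.54] F loc [ 0.3 -3.2  4.2] T [-0.43  0.02  0.07] op 0.107
```

```bash
python3 -m creep '[0.04,0,0,0,0.08,0,0,0,0.08,0,0,0]' >/dev/null; python3 -c "from t import *; st()"
```

```text
t 19.23 loc mm [-55.06  31.05 166.57] F loc [ 0.5 -2.2  4.1] T [-0.46  0.07 -0.01] op 0.109
```

```bash
python3 -m creep '[0.03,0,0,0,0.06,0,0,0,0.06,0,0,0]' >/dev/null; python3 -c "from t import *; st()"
```

```text
t 19.48 loc mm [-55.08  32.49 166.57] F loc [-0.4 -3.7  4.9] T [-0.41  0.11  0.02] op 0.11
```

```bash
python3 - <<'E'
from t import *
for c in("side","top"): cv2.imwrite(f"pics/{c}7.png",imaging.read_camera(c)[:,:,::-1])
a=cv2.imread("pics/side7.png")[80:200,260:380]; b=cv2.imread("pics/top7.png")[140:260,320:440]
cv2.imwrite("pics/c7.png",cv2.resize(np.hstack([a,b]),None,fx=3.3,fy=3.3,interpolation=cv2.INTER_CUBIC))
E
```

```text
(no output)
```

View pics/c7.png

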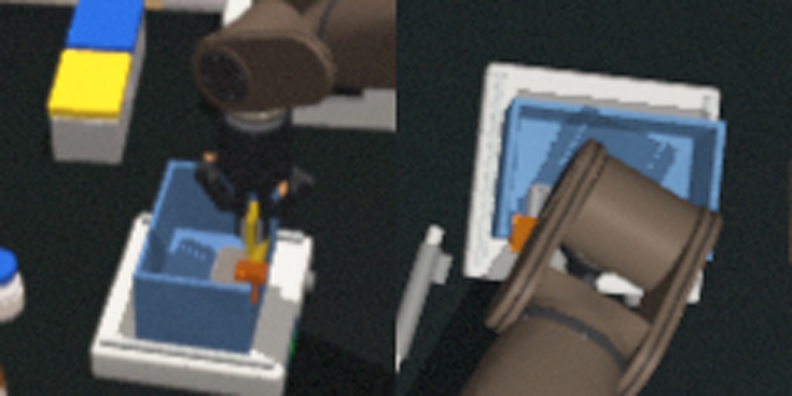

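```bash
python3 -m creep '[0.03,0,-0.006,0,0.06,0,-0.006,0,0.06,0,-0.006,0]' >/dev/null; python3 -c "from t import *; st()"
```

```text
t 19.83 loc mm [-55.16  34.06 166.56] F loc [ 0.  -1.8  4.5] T [-0.49  0.07  0.03] op 0.113
```

```bash
python3 -m creep '[0.02,0,0,0,0.04,0,0,0,0.04,0,0,0]' >/dev/null; python3 -c "from t import *; st()"
```

```text
t 20.08 loc mm [-55.15  34.2  166.59] F loc [ 0.7 -6.3  2.4] T [-0.85  0.1   0.02] op 0.109
```

```bash
python3 -m creep '[0.02,0,0,0,0.04,0,0,0,0.04,0,0,0]' >/dev/null; python3 -c "from t import *; st()"
```

```text
t 20.33 loc mm [-55.11  34.3  166.74] F loc [ 0.1 -8.5  3.1] T [-1.24  0.23  0.11] op 0.11
```

```bash
python3 -m creep '[-0.025,0,0,0,-0.025,0,0,0]' >/dev/null; python3 -c "from t import *; st()"
python3 -m creep '[0,0,0,0,0,0,0,0,0,0,0,0,0,0,0,0,0,0,0,0]' 180 20 >/dev/null; python3 -c "from t import *; st()"
python3 - <<'E'
from t import *
for c in("side","top"): cv2.imwrite(f"pics/{c}8.png",imaging.read_camera(c)[:,:,::-1])
a=cv2.imread("pics/side8.png")[100:190,280:370]; b=cv2.imread("pics/top8.png")[150:240,330:420]
cv2.imwrite("pics/c8.png",cv2.resize(np.hstack([a,b]),None,fx=4.4,fy=4.4,interpolation=cv2.INTER_CUBIC))
E
```

```text
t 20.5 loc mm [-55.12  34.23 166.67] F loc [-0.2 -7.   2.7] T [-0.97  0.13  0.04] op 0.108
t 20.92 loc mm [-55.56  35.92 165.97] F loc [-0.2 -0.2  0.6] T [-0.03 -0.02 -0.01] op 0.293
```

View pics/c8.png

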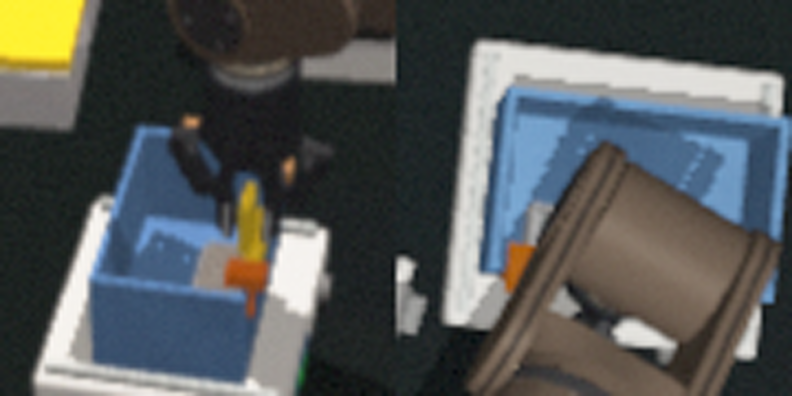

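```bash
python3 -m creep '[0,0,-0.1,0,0,0,-0.3,0,0,0,-0.6,0,0,0,-1,0,0,0,-1.5,0,0,0,-2,0,0,0,-2.6,0,0,0,-3.2,0,0,0,-3.8,0,0,0,-4.4,0,-1,0,-5,0,-2,0,-5,0,-3.2,0,-5,0,-4.4,0,-5,0,-5.6,0,-5,0,-6.8,0,-5,0,-8,0,-5,0,-8,0,-5,0,-8,0,-5,0]' >/dev/null; python3 -c "from t import *; st()"
python3 - <<'E'
from t import *
for c in("side","top"): cv2.imwrite(f"pics/{c}9.png",imaging.read_camera(c)[:,:,::-1])
a=cv2.imread("pics/side9.png")[100:190,280:370]; b=cv2.imread("pics/top9.png")[150:240,330:420]
cv2.imwrite("pics/c9.png",cv2.resize(np.hstack([a,b]),None,fx=4.4,fy=4.4,interpolation=cv2.INTER_CUBIC))
E
```

```text
t 22.6 loc mm [ -55.37 -166.1   292.68] F loc [0.5 0.1 0.4] T [-0.05 -0.05  0.01] op 0.291
```

View pics/c9.png

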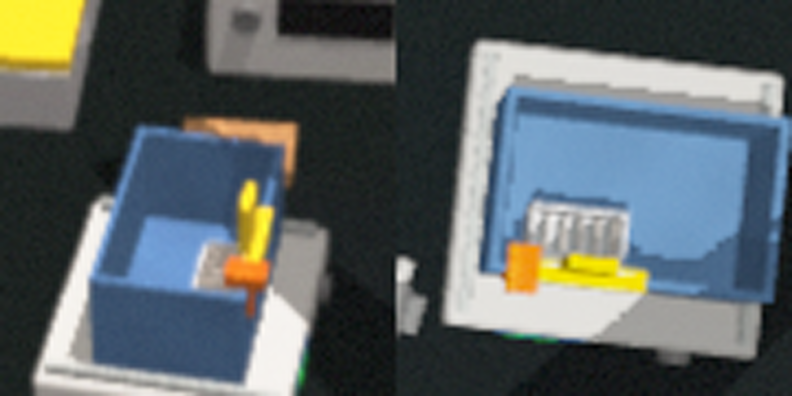

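```bash
cat > k.py <<'E'
from fit import *
from t import L,C,YAW
import sys
from scipy.optimize import minimize
n=sys.argv[1]
I={c:cv2.imread(f"pics/{c}{n}.png") for c in("top","side")}
H={c:cv2.cvtColor(I[c],cv2.COLOR_BGR2HSV) for c in I}
Rk={"top":(345,190,380,225),"side":(325,135,350,180)}
def half(b,lo): return b
pose=(C[0],C[1],YAW)
def soft2(c):
    r=Rk[c]; h=H[c]
    y=(h[...,0]>21)&(h[...,0]<35)&(h[...,1]>110)&(h[...,2]>60); o=(h[...,0]>4)&(h[...,0]<=20)&(h[...,1]>150)&(h[...,2]>60)
    return soft(y,r),soft(o,r)
for cs in(("top",),("side",),("top","side")):
    ob={c:soft2(c) for c in cs}
    def f(p,full=False):
        x,yb,yk,Lk=p; e=0
        xm=x+.029; z0=.155-.0145-.0685
        for c in cs:
            r=Rk[c]
            bb=[b+np.array([xm,yb,0]) for b in basket(z0)]
            k=[box(x-.017,x+.017,yk-.014,yk+Lk,.163,.168)]
            Y=rend(c,bb,pose,r); K=rend(c,k,pose,r)
            if c=="side":  # stop post below roof ignored
                pass
            Y=np.clip(Y-K,0,1); e+=np.abs(Y-ob[c][0]).sum()+np.abs(K-ob[c][1]).sum()
        return e
    best=None
    for y0 in(.034,.038):
        p0=np.array([-.062,y0,.082,.008]); sim=np.vstack([p0,p0+np.diag([.004,.004,.004,.004])])
        r=minimize(f,p0,method="Nelder-Mead",options=dict(initial_simplex=sim,xatol=1e-5,fatol=.01,maxiter=600))
        if best is None or r.fun<best.fun: best=r
    print(cs,"hook x,centre y,stop y,len",(best.x*1000).round(1),"gap",round((best.x[2]-best.x[1]-.045)*1000,1),best.fun,[o.sum() for v in ob.values() for o in v])
E
python3 k.py 9
```

```text
('top',) hook x,centre y,stop y,len [-60.2  31.8  84.    5.4] gap 7.3 42.71875 [np.float32(108.0), np.float32(68.0)]
('side',) hook x,centre y,stop y,len [-61.5  34.9  81.1  14.2] gap 1.2 26.1875 [np.float32(111.0), np.float32(64.0)]
('top', 'side') hook x,centre y,stop y,len [-61.   34.   83.7   6.4] gap 4.7 81.359375 [np.float32(108.0), np.float32(68.0), np.float32(111.0), np.float32(64.0)]
```

```bash
python3 - <<'E'
from t import *
I=cv2.imread("pics/top9.png").astype(int)
for r in range(203,220): print(r," ".join("%3d/%3d/%3d"%tuple(I[r,c][::-1]) for c in list(range(353,366))))
print()
for r in range(208,220): print(r," ".join("%3d/%3d/%3d"%tuple(I[r,c][::-1]) for c in list(range(382,392))))
for y in(34,35,36,37,39): print(y,"bridge right end",proj("top",[W(-.062,y/1000-.045,.159),W(-.068,y/1000-.045,.159)]).round(1).tolist())
for y in(78,80,82,84): print(y,"roof right edge",proj("top",[W(-.062-.012,y/1000-.014,.168),W(-.062+.017,y/1000-.014,.168)]).round(1).tolist())
E
```

```text
203 101/142/183  98/138/178 108/151/194  98/139/178  76/108/144  91/111/135 115/119/125 150/149/149 169/168/168 155/158/157 158/156/152 210/207/204 222/223/223
204 100/143/183  82/116/152  91/111/141 116/117/136 117/120/138 111/114/130 129/119/115 157/150/147 167/168/168 152/155/154 173/170/166 213/209/205 202/203/202
205 100/141/181  78/112/146 136/115/124 192/138/ 86 199/147/ 98 190/134/ 99 197/136/ 90 199/152/125 198/162/149 184/153/139 182/172/162 190/187/182 161/163/163
206  99/140/179  81/111/142 177/129/114 232/161/ 28 243/170/ 23 242/157/ 25 241/151/ 22 242/151/ 17 241/150/ 14 228/149/ 64 194/162/138 177/175/171 161/162/163
207  97/135/174  84/106/135 177/125/ 94 233/165/ 29 243/172/ 28 242/158/ 23 242/151/ 26 241/150/ 13 241/150/ 17 231/156/ 79 197/165/144 172/171/172 164/166/166
208  95/135/174  85/106/135 183/123/ 91 235/154/ 21 243/164/ 23 243/159/ 19 242/150/ 14 242/150/ 21 241/151/ 16 233/162/ 73 209/181/132 195/190/159 193/189/162
209 105/145/185  98/120/152 198/134/ 97 243/165/ 31 243/169/ 25 243/162/ 19 241/151/  9 241/150/  6 242/150/ 20 238/178/ 48 234/214/105 233/
[... 2881 characters left out ...]
220/216 197/196/192 162/159/157 161/161/158 160/159/156 159/159/154 162/161/158 163/161/159 161/159/157
219 222/220/216 197/196/192 162/161/158 160/158/156 160/159/157 162/161/158 162/160/158 162/160/157 160/158/155 160/158/155
34 bridge right end [[387.5, 214.0], [387.3, 215.9]]
35 bridge right end [[387.2, 213.9], [387.0, 215.9]]
36 bridge right end [[386.9, 213.9], [386.7, 215.8]]
37 bridge right end [[386.6, 213.9], [386.4, 215.8]]
39 bridge right end [[385.9, 213.8], [385.7, 215.7]]
78 roof right edge [[363.2, 215.0], [364.2, 205.5]]
80 roof right edge [[362.5, 214.9], [363.6, 205.5]]
82 roof right edge [[361.9, 214.9], [362.9, 205.4]]
84 roof right edge [[361.2, 214.8], [362.2, 205.3]]
```

```bash
python3 - <<'E'
import cv2
b=cv2.imread("pics/top9.png")[195:225,348:398]
cv2.imwrite("pics/c9n.png",cv2.resize(b,None,fx=16,fy=16,interpolation=cv2.INTER_NEAREST))
E
```

```text
(no output)
```

View pics/c9n.png

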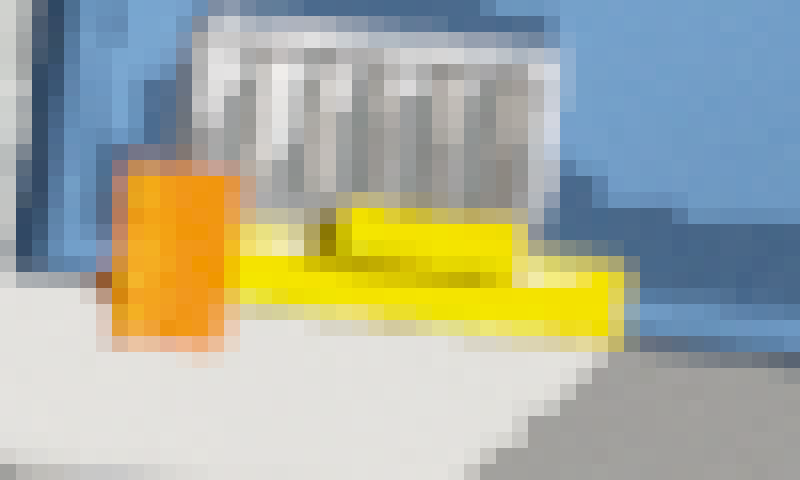

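```bash
python3 -c "
from t import *
goal(W(-.0555,-.003,.270),-5.6); goal(W(-.0555,-.003,.169),-5.6)"
```

```text
t 22.7 rows [ 6.45 -0.02  0.9 ] -0.0 yaw now -5.6 tool z [ 0.001 -0.    -1.   ]
t 22.7 rows [ 6.45 -0.02  4.94] -0.0 yaw now -5.6 tool z [ 0.001 -0.    -1.   ]
```

```bash
python3 -m creep '[1,0,0.3,0,2,0,0.6,0,3.2,0,0.9,0,4.4,0,0.9,0,5.4,0,0.9,0,6.1,-0.02,0.9,0,6.45,-0.02,0.9,0,6.45,-0.02,1.2,0,6.45,-0.02,1.8,0,6.45,-0.02,2.5,0,6.45,-0.02,3.2,0,6.45,-0.02,3.9,0,6.45,-0.02,4.4,0,6.45,-0.02,4.7,0,6.45,-0.02,4.9,0,6.45,-0.02,4.94,0,6.45,-0.02,4.94,0,6.45,-0.02,4.94,0]' 255 20 >/dev/null; python3 -c "from t import *; st()"
python3 -m creep '[0.06,0,0,0,0.12,0,0,0,0.18,0,0,0,0.22,0,0,0,0.22,0,0,0]' >/dev/null; python3 -c "from t import *; st()"
```

```text
t 24.2 loc mm [-55.02  -3.86 169.12] F loc [ 0.2 -0.3  0.3] T [-0.03 -0.03  0.04] op -0.001
t 24.62 loc mm [-55.57   2.3  168.32] F loc [0.2 0.4 0.1] T [0.02 0.   0.02] op 0.001
```

```bash
for i in 1; do python3 -m creep '[0.03,0,0,0,0.06,0,0,0,0.09,0,0,0,0.12,0,0,0,0.12,0,0,0]' >/dev/null; done; python3 -c "from t import *; st()"
```

```text
t 25.03 loc mm [-55.68   5.16 168.08] F loc [ 0.6 -0.1  0.3] T [-0.01  0.03 -0.02] op 0.003
```

```bash
python3 -m creep '[0.02,0,0,0,0.04,0,0,0,0.04,0,0,0]' >/dev/null;  python3 -c "from t import *; st()"
```

```text
t 25.28 loc mm [-55.66   6.1  168.08] F loc [-0.1  0.  -0.3] T [0.04 0.02 0.02] op 0.001
```

```bash
python3 -m creep '[0.02,0,0,0,0.04,0,0,0,0.04,0,0,0]' >/dev/null;  python3 -c "from t import *; st()"
```

```text
t 25.53 loc mm [-55.64   7.1  168.13] F loc [-0.4  0.2 -0.1] T [ 0.05 -0.02 -0.01] op -0.002
```

```bash
python3 -m creep '[0.02,0,0,0,0.04,0,0,0,0.04,0,0,0]' >/dev/null;  python3 -c "from t import *; st()"
```

```text
t 25.78 loc mm [-55.49   7.7  168.27] F loc [ 1.1 -1.3  0.1] T [-0.25 -0.05 -0.02] op -0.003
```

```bash
python3 -m creep '[0.02,0,0,0,0.02,0,0,0,0.02,0,0,0]' >/dev/null;  python3 -c "from t import *; st()"
```

```text
t 26.03 loc mm [-55.35   8.1  168.52] F loc [ 1.4 -2.2  1.2] T [-0.36 -0.03  0.06] op 0.002
```

```bash
python3 -m creep '[0.02,0,0,0,0.02,0,0,0,0.02,0,0,0]' >/dev/null;  python3 -c "from t import *; st()"
```

```text
t 26.28 loc mm [-55.22   8.49 168.69] F loc [ 0.8 -4.3  2.9] T [-0.48 -0.03 -0.02] op -0.0
```

```bash
python3 -m creep '[-0.04,0,0,0,-0.1,0,0,0,-0.2,0,0,0,-0.35,0,0,0,-0.5,0,0,0,-0.5,0,-0.6,0,-0.5,0,-1.4,0,-0.5,0,-2.4,0,-0.5,0,-3.4,0,-0.5,0,-4.2,0,-1.5,0,-4.6,0,-2.7,0,-4.6,0,-4,0,-4.6,0,-5.3,0,-4.6,0,-6.5,0,-4.6,0,-7,0,-4.6,0,-7,0,-4.6,0,-7,0,-4.6,0]' >/dev/null; python3 - <<'E'
from t import *
st()
for c in("side","top"): cv2.imwrite(f"pics/{c}10.png",imaging.read_camera(c)[:,:,::-1])
for n in(9,10):
    I=cv2.imread(f"pics/top{n}.png").astype(int)
    for r in(206,207,211,212,213,214,215): print(n,r,I[r,360:364,0],I[r,385:388,2])
a=cv2.imread("pics/side10.png")[100:190,280:370]; b=cv2.imread("pics/top10.png")[150:240,330:420]
cv2.imwrite("pics/c10.png",cv2.resize(np.hstack([a,b]),None,fx=4.4,fy=4.4,interpolation=cv2.INTER_CUBIC))
E
```

```text
t 27.78 loc mm [ -55.94 -165.67  282.53] F loc [0.2 0.4 0.2] T [-0.02  0.03 -0.04] op 0.002
9 206 [ 17  14  64 138] [ 93 113 114]
9 207 [ 13  17  79 144] [ 88 105 105]
9 211 [ 0 10  0  0] [189 169 109]
9 212 [18  0  2  0] [244 225 155]
9 213 [23 40 72 78] [244 225 151]
9 214 [ 29  70 144 171] [245 221 141]
9 215 [ 29  84 182 221] [240 217 126]
10 206 [ 24  17  66 138] [ 93 114 115]
10 207 [ 17  16  76 143] [ 91 105 106]
10 211 [15 21  0  0] [189 170 106]
10 212 [20 20  7  0] [244 226 152]
10 213 [16 42 73 75] [244 224 149]
10 214 [ 24  69 148 172] [244 221 139]
10 215 [ 21  84 182 222] [240 216 125]
```

View pics/c10.png

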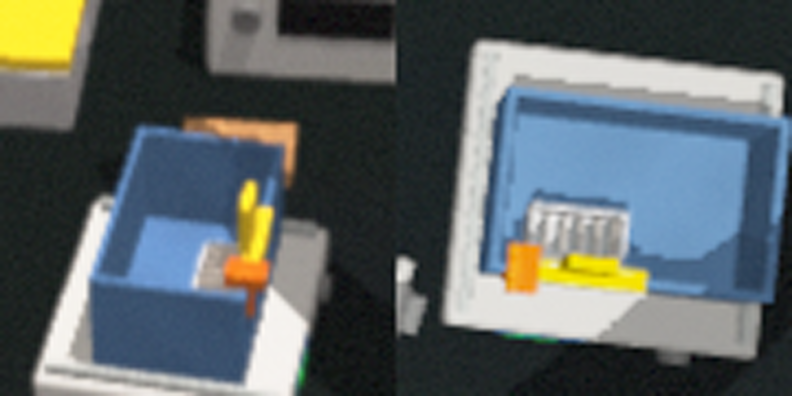

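```bash
python3 -c "
from plant import ctrl
print(ctrl.sign_off())"
```

```text
the job is handed in; nothing more can be done
None
```

The basket is hooked over the near rim, slid under the keeper to the stop and released. I handed the job in at about 27.8 s, with the gripper well clear of everything. The sign-off reports no verdict.

**How it went**
- **Finding the rim:** The back plate touched the inner wall at about 2 N. I backed off about 1 mm and lowered until the bridge met the rim. The brief peak press there was about 8 N.
- **Settling:** I let go once so the basket could sit level under its own weight, then gripped it again.
- **Sliding:** I kept a light downward press (roughly 3–7 N). Motion stopped with about 8.5 N along the rim, which I took as the stop.

**Last checks**
- **Home against the stop:** After letting go, I pushed the tab with closed fingers at about 4 N. Pictures before and after show no shift in the basket, so it is blocked and was already home.
- **Seating:** Both cameras show the basket upright inside the trough, with the bridge along the rim and its end under the keeper roof.

**Disagreement:** Measuring pixel edges in the top picture by hand gave about 1.7 mm between the bridge and the stop. Automatic fits ranged from 1 to 7 mm and were poor. I trusted the force test over these, because a pixel is about 3 mm there and the calibration is only good to about 2 mm.

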